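Hang the clawed soap shelf on the slotted stand

ROBOT

A 7-joint arm with a two-finger parallel gripper is mounted at the origin on the work surface. World frame = base frame: x ahead of the robot, y to its left, z up, the work surface at z = 0. Lengths are in m, angles in degrees, forces in N, time in s.
With the tool pointing down it reaches from about 0.425 to 0.8 m from the base axis. Payload 8.3 kg.
Tool frame: the origin (TCP) lies between the finger pads; the fingertips stand 17 mm ahead of it and the grasp point (between the pads) lies 2 mm behind it (arm.tips_ahead is the distance from the TCP to the fingertips, in m); z points along the fingers, y is the direction in which the jaws open and shut (so a half turn about z gives the same grasp; the last joint's range is limited). The gripper opens to 85 mm and grips with 20 to 120 N. Pads are 22 mm wide; open, the fingers measure 114 mm over their backs; the gripper's body (76 mm by 85 mm) begins 54 mm behind the grasp point. The pads swing forward as they close: fully open they stand 13 mm farther back than shut.
Start: joints at [67.5, 21.967, 0.94, 78.501, -0.361, 79.538, -2.664], TCP at [0.202, -0.591, 0.248] pointing down, gripper open.
Joint ranges: [-169.22, 169.22], [-14.56, 117.87], [-87.37, 89.26], [10.42, 133.3], [-82.24, 262.24], [0.94, 117.77], [-172.7, 172.7]. Speed limits (degrees/s): [136.94, 136.94, 172.46, 172.46, 180, 180, 180].

INTERFACE

Orientations are given as [roll, pitch, yaw] about the fixed x, y, z axes, in that order (R = Rz(yaw) Ry(pitch) Rx(roll)).
In Python, from cell import arm gives the robot as it stands.
- The arm moves only by the shell command python3 -m handwheel 'ROWS' [OPENING] [FORCE]. ROWS is JSON, a list of rows, each a list of 6 numbers: the shift along the tool's x, y, z in mm, then the turn, a rotation vector about the tool's x, y, z in rad. In form: [[dx, dy, dz, rx, ry, rz], ...]. A call has 1 to 20 rows; each row shifts and turns the commanded pose from where the row before left it, along the tool's axes as they then stand; what a row does not reach is not made up. A row lasts 1/10 s, in which the tool goes at most 50 mm and 8.59 degrees, less where a joint would pass 70% of its speed; a pose out of reach is approached as far as the arm can. A call with a gripper value outside its range is refused whole. OPENING is the gripper command: -1 is shut, 1 is fully open, values between are in proportion, set as the call begins (- or left out, the last holds). The fingers move at their own pace and stop on an object; FORCE is the grip in N (left out, the last holds). Time passes only in rows, so rows that do not move let the fingers close. It gives the time, the measured TCP pose, the force and the opening at its end, in the units of the state.
- arm.get_state(): the state, without advancing time (a new reading comes with each control period).
- arm.capture(name): name is "scene" or "top" or "wrist"; returns a dict with "img" (480x640x3 uint8, red, green, blue), "mtx" (3x3 intrinsics, pixels), "rvec" (rotation vector, rad) and "tvec" (3), from world to camera coordinates, as OpenCV has them. Camera axes: x right, y down, z forward; pixel columns grow to the right and rows downward; lengths in m; the calibration is good to about 2 mm. A picture is of the moment at which its call begins. There is no depth.
- arm.hand_in(): hands the job in, once; it reports no verdict.
The state is a dict: "t": time; "q": joint angles; "qvel": joint speeds; "joint_efforts": joint torques, N m; "tool_pos": TCP position; "orientation": TCP orientation; "wrist_force": force on the tool from outside, world axes, zero at the start; "torque": the same for the moment, N m; "width": finger opening in m.
Only numpy, scipy, OpenCV 4.12 (cv2) and the standard library are available. Lean on these libraries where they do the work, as an engineer would, in place of code of your own. Each camera call takes 0.05 s, during which the arm holds its last target. There are 200 camera calls.

TASK

Hang the little soap shelf that has two claws on its back on the slotted steel stand: put both claws through the two slots so that they hook behind the crossbars, then press the shelf down until it is fully home and the spring catch has locked it. Let go of it, and leave the other, plain-backed shelf where it stands.

Things in the scene. Friction and masses are not known exactly. Their poses are not given: they have to be found in the camera images.
- hook_shelf: Shelf to hang, 0.36 kg, loose, z up. Origin: underside, middle of back plate's rear face; claws point +x, the rest is x<0. Steel plate 130 wide, 120 high; flange from its top edge, x -36 to 0, top z 120: press here. Tray to x -122. Grip: upright plywood divider in the plane y=0, 12 thick, top z 105, from above near x -78. Two claws on the back, 12 wide, at y +45 and -45.
- plain_shelf: The other shelf, to be left alone: same shape, size and materials, but a flat back without claws; same origin and axes. The two may stand in either place.
- stand: Fixed. Origin: on counter, middle of uprights' front face; +x to its rear; the shelf comes from the -x side, axes parallel. Two steel uprights at y +45 and -45, 192 high, each with a slot 32 wide, z 120 (top of crossbar, x 0 to 6) to 182. Base 12 thick, x -100 to 90, y +-100. Home: shelf origin z 35, flange top z 155 at the plate; locks 3 above that. Hung, it droops up to 7 degrees, so press to the stop.
- claw_left (a point): Middle of the lower end of the +y claw, shelf frame (16.5, 45, 49). A claw: arm (z 85 to 93) runs 19 back from the plate, then a tooth 5 thick (x 14 to 19) hangs down to z 49; 14 free between plate and tooth; a nub behind the tooth (z 55 to 61) reaches x 24. Home: this point 84 above counter, 8 to 17 behind the uprights' front face.
- claw_right (a point): The same on the -y claw, shelf frame (16.5, -45, 49). To hook: with shelf origin at z 72 to 94 above the counter bring its plate against the uprights (up to 6 short will do), then lower it until the teeth meet the catch (origin about z 60 to 69). Let go there, it stays hooked, leaning about 7 degrees forward, origin near z 55.
- catch_edge (a point): Middle of the lower front edge of the sprung catch behind the uprights (stand frame 10.5, 0, 103.5): a steel leaf 150 wide across both slots, leaning back upwards. It gives way to the rear as the teeth are pushed down, then snaps over their nubs. Pressing home takes about 8 to 20 N, straight down on the flange, 10 to 30 in front of the plate.
Not all that is in view belongs to the job. Leave any orange or purple look-alike of the hook_shelf alone.

How it is judged:
By the outcome, as a careful person would: the job done as asked, in the order asked, and still so for the second after the job is handed in, with the robot touching nothing.
It also fails if it takes over 45 s, if anything falls off the work surface, if the arm or the gripper's body presses on something with over 40 N, if the wrist force passes 120 N, or if a joint passes its speed limit or range.

## Working session

There is one attempt and no reset: what is moved stays moved. The work goes in short steps, Python scripts to look and compute and a shell command to move; the robot and the scene stay as the last step left them, time stands still between calls to the robot, and variables do not carry over. Pictures are saved under pics/ and viewed, about 8 in all and at most 12, crops included, and the job is handed in when it is done.

```bash
mkdir -p pics; cat > h.py <<'E'
import numpy as np, cv2
from cell import arm
def cap(n,f=None):
    c=arm.capture(n)
    if f: cv2.imwrite('pics/'+f,c['img'][:,:,::-1])
    return c
def ray(c,u,v):
    R=cv2.Rodrigues(np.array(c['rvec'],float))[0]; t=np.array(c['tvec'],float).ravel()
    p=cv2.undistortPoints(np.array([[[u,v]]],float),np.array(c['mtx'],float),None)[0,0]
    return -R.T@t, R.T@np.array([p[0],p[1],1.])
def onz(c,u,v,z):
    o,d=ray(c,u,v); return o+d*(z-o[2])/d[2]
def proj(c,P):
    return cv2.projectPoints(np.array(P,float).reshape(-1,3),np.array(c['rvec'],float),np.array(c['tvec'],float),np.array(c['mtx'],float),None)[0].reshape(-1,2)
def tri(c1,p1,c2,p2):
    o1,d1=ray(c1,*p1);o2,d2=ray(c2,*p2)
    s=np.linalg.lstsq(np.c_[d1,-d2],o2-o1,rcond=None)[0]
    a=o1+s[0]*d1;b=o2+s[1]*d2
    return (a+b)/2,np.linalg.norm(a-b)
E
python3 - <<'E'
from h import *
import pickle
for n in('scene','top'):
    c=cap(n,n+'1.png'); pickle.dump(c,open(n+'1.pkl','wb')); print(n,ray(c,320,240),c['mtx'][0][0])
s=arm.get_state();print(s['t'],s['tool_pos'],s['orientation'],s['wrist_force'])
E
```

```text
scene (array([ 1.01292078, -0.66858425,  0.96443506]), array([-0.4895564 ,  0.52294488, -0.69795999])) 571.2784873292757
top (array([0.29601933, 0.03483644, 1.21080082]), array([ 0.07270285, -0.01151888, -0.99735378])) 554.7476723838936
0.1 [ 0.20229035 -0.59090553  0.24736846] [-1.79897469e+02  1.75608449e-04  1.88987038e+01] [-0.53019412 -0.12055493 -0.44998256]
```

View pics/scene1.png

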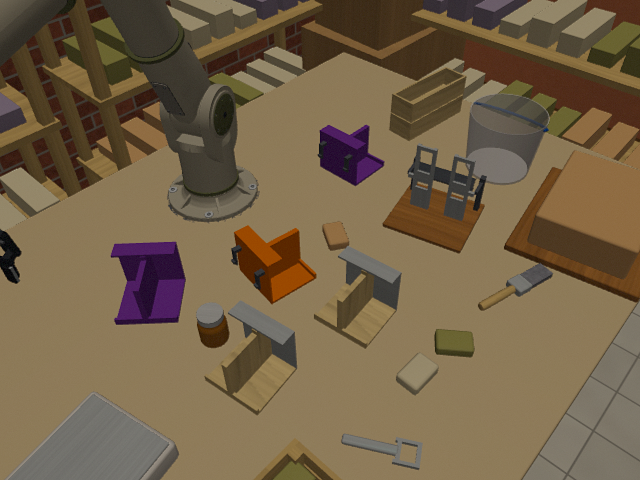

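View pics/top1.png

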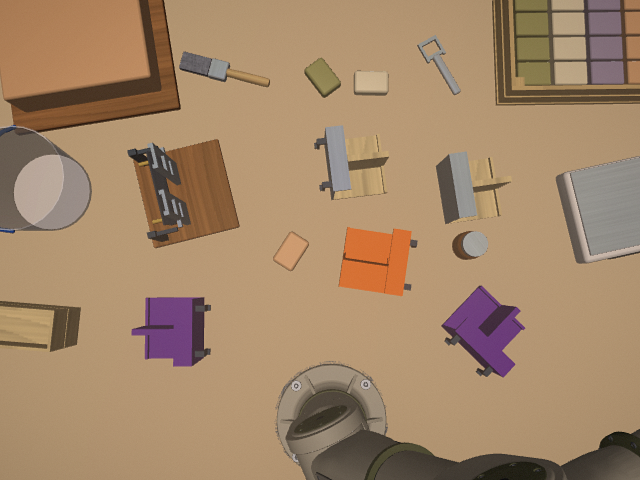

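The scene shows the two-clawed shelf near top-view pixel (345,165), with claws at (320,145) and (326,186). The plain one is at (475,185) and the stand base is centred near (187,193). Shelf and stand +x both point image-left. I'll measure these next.

```bash
python3 - <<'E'
from h import *
import pickle
T=pickle.load(open('top1.pkl','rb'));S=pickle.load(open('scene1.pkl','rb'))
im=T['img'];hsv=cv2.cvtColor(im,cv2.COLOR_RGB2HSV)
def rect(mask,box,z,name):
    m=np.zeros(mask.shape,np.uint8);x0,y0,x1,y1=box;m[y0:y1,x0:x1]=mask[y0:y1,x0:x1]
    m=cv2.morphologyEx(m,cv2.MORPH_OPEN,np.ones((3,3)))
    k=max(cv2.findContours(m,cv2.RETR_EXTERNAL,cv2.CHAIN_APPROX_NONE)[0],key=cv2.contourArea)
    P=np.array([onz(T,u,v,z)[:2] for u,v in k[:,0]])*1000
    r=cv2.minAreaRect(P.astype(np.float32));print(name,r);b=cv2.boxPoints(r);print(b.round(1).tolist());
    px=proj(T,np.c_[b/1000,np.full(4,z)]);cv2.polylines(vis,[(px*1).astype(int)],True,(255,0,0),1)
vis=im.copy()
print('hsv flange',hsv[150,340],'base',hsv[200,215],'table',hsv[120,280],'wood',hsv[180,365], hsv[205,455])
gray=((hsv[...,1]<70)*255).astype(np.uint8)
rect(gray,(322,118,360,205),.12,'hook flange')
base=((hsv[...,0]<14)&(hsv[...,1]>110)&(hsv[...,2]<140)).astype(np.uint8)*255
rect(base,(120,130,250,260),.012,'base')
c1=cv2.resize(vis[115:265,115:275],None,fx=2.5,fy=3,interpolation=cv2.INTER_CUBIC)
c2=cv2.resize(vis[115:265,275:435],None,fx=2.5,fy=3,interpolation=cv2.INTER_CUBIC)
cv2.imwrite('pics/crop.png',np.hstack([c1,c2])[:,:,::-1])
E
```

```text
hsv flange [128   6 157] base [ 14 149 128] table [ 16  93 184] wood [ 18 103 171] [15 50 82]
hook flange ((533.4553833007812, -6.781345367431641), (140.8667755126953, 56.38779830932617), 5.494367599487305)
[[460.6000061035156, 14.5], [466.0, -41.599998474121094], [606.2999877929688, -28.100000381469727], [600.9000244140625, 28.0]]Traceback (most recent call last):
  File "<stdin>", line 17, in <module>
  File "<stdin>", line 8, in rect
ValueError: max() iterable argument is empty
```

```bash
python3 - <<'E'
from h import *
import pickle
T=pickle.load(open('top1.pkl','rb'))
im=T['img'];hsv=cv2.cvtColor(im,cv2.COLOR_RGB2HSV)
vis=im.copy()
def rect(mask,box,z,name,col):
    m=np.zeros(mask.shape,np.uint8);x0,y0,x1,y1=box;m[y0:y1,x0:x1]=mask[y0:y1,x0:x1]*255
    m=cv2.morphologyEx(m,cv2.MORPH_OPEN,np.ones((3,3)))
    k=cv2.convexHull(max(cv2.findContours(m,cv2.RETR_EXTERNAL,cv2.CHAIN_APPROX_NONE)[0],key=cv2.contourArea))
    P=np.array([onz(T,u,v,z)[:2] for u,v in k[:,0]])*1000
    r=cv2.minAreaRect(P.astype(np.float32));b=cv2.boxPoints(r);print(name,r,b.round(1).tolist())
    px=proj(T,np.c_[b/1000,np.full(4,z)]);cv2.polylines(vis,[px.round().astype(int)],True,col,1)
fl=((hsv[...,1]<30)&(hsv[...,2]>140)).astype(np.uint8)
rect(fl,(315,118,360,205),.12,'hook flange',(255,0,0))
rect(fl,(440,145,480,230),.12,'plain flange',(255,0,0))
base=((hsv[...,1]>125)&(hsv[...,2]<150)).astype(np.uint8)
rect(base,(120,130,250,260),.012,'base',(0,255,0))
c1=cv2.resize(vis[115:265,115:275],None,fx=2.5,fy=3,interpolation=cv2.INTER_CUBIC)
c2=cv2.resize(vis[115:265,300:460],None,fx=2.5,fy=3,interpolation=cv2.INTER_CUBIC)
cv2.imwrite('pics/crop.png',np.hstack([c1,c2])[:,:,::-1])
E
```

```text
hook flange ((539.26318359375, -15.901214599609375), (128.7684326171875, 34.802764892578125), 6.0167717933654785) [[473.3999938964844, -5.300000190734863], [477.1000061035156, -40.0], [605.0999755859375, -26.5], [601.5, 8.199999809265137]]
plain flange ((482.4808044433594, -263.57635498046875), (128.5403594970703, 34.76466751098633), 7.35349178314209) [[416.5, -254.60000610351562], [421.0, -289.0], [548.4000244140625, -272.6000061035156], [544.0, -238.10000610351562]]
base ((497.90203857421875, 281.3310241699219), (197.96131896972656, 129.28514099121094), 13.474032402038574) [[386.6000061035156, 321.1000061035156], [416.70001220703125, 195.39999389648438], [609.2000122070312, 241.5], [579.0999755859375, 367.29998779296875]]
```

View pics/crop.png

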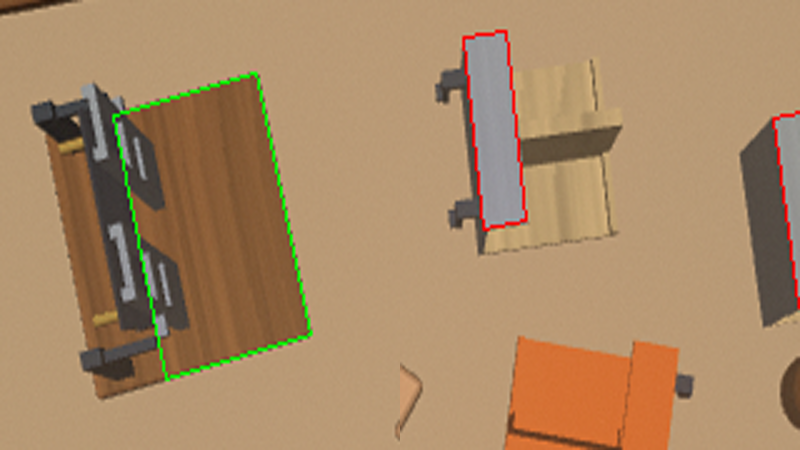

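Both sizes check out: the flange measures 129x35 and the base front edge 198. That gives shelf origin (537,2) at yaw 96°, grip point (545.6,-75.6), and stand origin about (490,315) at yaw 103.5°. Next I move above the grip.

```bash
python3 -m handwheel '[[27.3,-20.9,0,0,0,0],[27.3,-20.9,0,0,0,0],[27.3,-20.9,0,0,0,0],[27.3,-20.9,0,0,0,0],[27.3,-20.9,0,0,0,0],[27.3,-20.9,0,0,0,0],[27.3,-20.9,0,0,0,0],[27.3,-20.9,0,0,0,0],[27.3,-20.9,0,0,0,0],[27.3,-20.9,0,0,0,0],[27.3,-20.9,0,0,0,0],[27.3,-20.9,0,0,0,0],[27.3,-20.9,0,0,0,0],[27.3,-20.9,0,0,0,0],[27.3,-20.9,0,0,0,0],[27.3,-20.9,0,0,0,0],[27.3,-20.9,0,0,0,0],[27.3,-20.9,0,0,0,0]]' 1 && python3 -m handwheel '[[0,0,0,0,0,-0.1121],[0,0,0,0,0,-0.1121],[0,0,0,0,0,-0.1121],[0,0,0,0,0,-0.1121],[0,0,0,0,0,-0.1121],[0,0,0,0,0,-0.1121],[0,0,0,0,0,-0.1121],[0,0,0,0,0,-0.1121],[0,0,0,0,0,-0.1121],[0,0,0,0,0,-0.1121],[0,0,0,0,0,-0.1121],[0,0,0,0,0,-0.1121],[0,0,0,0,0,0],[0,0,0,0,0,0]]'
python3 - <<'E'
from h import *
c=cap('wrist','w1.png')
# predicted shelf points
th=np.radians(96);R=np.array([[np.cos(th),-np.sin(th)],[np.sin(th),np.cos(th)]])
O=np.array([537.4,2.0])
for p in [(-36,65,120),(-36,-65,120),(-78,6,105),(-78,-6,105),(-36,0,120)]:
    w=np.r_[O+R@p[:2],p[2]]/1000; print(p,w.round(4),proj(c,w).round(1))
E
```

```text
t: 1.9
tool_pos: [0.5459, -0.075, 0.248]
orientation: [-180.0, 0.0, 18.9]
wrist_force: [0.4, -0.3, 0.3]
width: 0.0855
t: 3.3
tool_pos: [0.5453, -0.0763, 0.248]
orientation: [-180.0, -0.0, 95.8]
wrist_force: [-0.6, 0.9, 0.5]
width: 0.085
(-36, 65, 120) [ 0.4765 -0.0406  0.12  ] [[223.7 177.7]]
(-36, -65, 120) [ 0.6058 -0.027   0.12  ] [[414.8 177.1]]
(-78, 6, 105) [ 0.5396 -0.0762  0.105 ] [[311.5 230.4]]
(-78, -6, 105) [ 0.5515 -0.0749  0.105 ] [[327.4 230.3]]
(-36, 0, 120) [ 0.5412 -0.0338  0.12  ] [[319.2 177.4]]
```

View pics/w1.png

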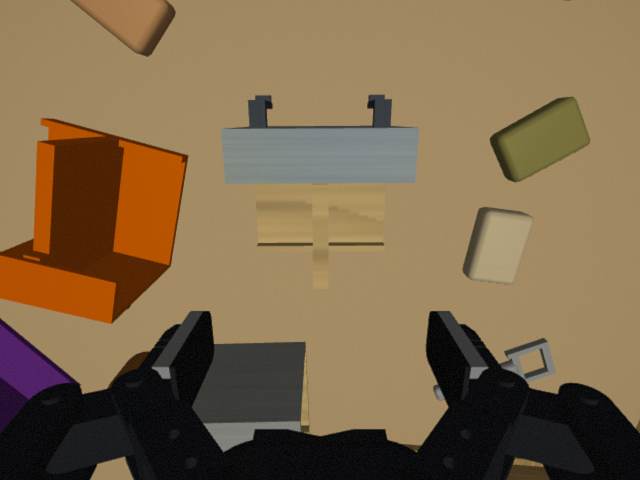

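In the wrist view the flange runs (223–417, 127–183) and the divider is at column 320. The shelf is centred, and its front edge is about 4 mm nearer than predicted. The grip tolerates that, so I go down and grip.

```bash
python3 -m handwheel '[[0,0,18,0,0,0],[0,0,18,0,0,0],[0,0,18,0,0,0],[0,0,18,0,0,0],[0,0,18,0,0,0],[0,0,18,0,0,0],[0,0,18,0,0,0],[0,0,18,0,0,0],[0,0,10,0,0,0],[0,0,9,0,0,0],[0,0,0,0,0,0],[0,0,0,0,0,0]]' && python3 -m handwheel '[[0,0,0,0,0,0],[0,0,0,0,0,0],[0,0,0,0,0,0],[0,0,0,0,0,0],[0,0,0,0,0,0],[0,0,0,0,0,0],[0,0,0,0,0,0],[0,0,0,0,0,0],[0,0,0,0,0,0],[0,0,0,0,0,0]]' -1 60
```

```text
t: 4.55
tool_pos: [0.5459, -0.0762, 0.0858]
orientation: [180.0, 0.0, 96.0]
wrist_force: [0.3, 0.5, -0.7]
width: 0.0853
t: 5.55
tool_pos: [0.5457, -0.0763, 0.0855]
orientation: [180.0, 0.0, 96.0]
wrist_force: [-0.9, -0.9, 3.3]
width: 0.0114
```

Gripped, width 11.4 mm. Now I lift it 80 mm, carry it to 60 mm in front of the stand, and align the yaw.

```bash
python3 -m handwheel '[[0,0,-8,0,0,0],[0,0,-12,0,0,0],[0,0,-15,0,0,0],[0,0,-15,0,0,0],[0,0,-15,0,0,0],[0,0,-15,0,0,0],[0,0,0,0,0,0]]' && python3 -m handwheel '[[10,0,0,0,0,0],[20,0.3,0,0,0,0],[20,0.3,0,0,0,0],[20,0.3,0,0,0,0],[20,0.3,0,0,0,0],[20,0.3,0,0,0,0],[20,0.3,0,0,0,0],[20,0.3,0,0,0,0],[20,0.3,0,0,0,0],[20,0.3,0,0,0,0],[20,0.3,0,0,0,0],[20,0.3,0,0,0,0],[20,0,0,0,0,0],[8.5,0,0,0,0,0],[0,0,0,0,0,-0.033],[0,0,0,0,0,-0.033],[0,0,0,0,0,-0.033],[0,0,0,0,0,-0.032],[0,0,0,0,0,0],[0,0,0,0,0,0]]'
python3 - <<'E'
from h import *
import pickle
W=cap('wrist');T=cap('top');S=cap('scene')
for n,c in zip(('wrist','top','scene'),(W,T,S)): pickle.dump(c,open(n+'2.pkl','wb'))
t=cv2.resize(T['img'][110:260,120:320],(800,600))
cv2.imwrite('pics/t2.png',cv2.resize(t,(400,300))[:,:,::-1])
s=cv2.resize(S['img'][110:290,300:540],(400,300))
w=cv2.resize(W['img'],(400,300))
s2=cv2.resize(S['img'][130:260,370:500],(400,300))
tt=cv2.resize(T['img'][130:250,125:285],(400,300))
cv2.imwrite('pics/m2.png',np.vstack([np.hstack([w,tt]),np.hstack([s,s2])])[:,:,::-1])
E
```

```text
t: 6.25
tool_pos: [0.547, -0.0762, 0.1684]
orientation: [179.7, 0.1, 96.0]
wrist_force: [1.0, 0.5, -3.6]
width: 0.011
t: 8.25
tool_pos: [0.5216, 0.1809, 0.1649]
orientation: [-180.0, 0.0, 103.4]
wrist_force: [0.4, 0.5, -4.3]
width: 0.0115
```

View pics/m2.png

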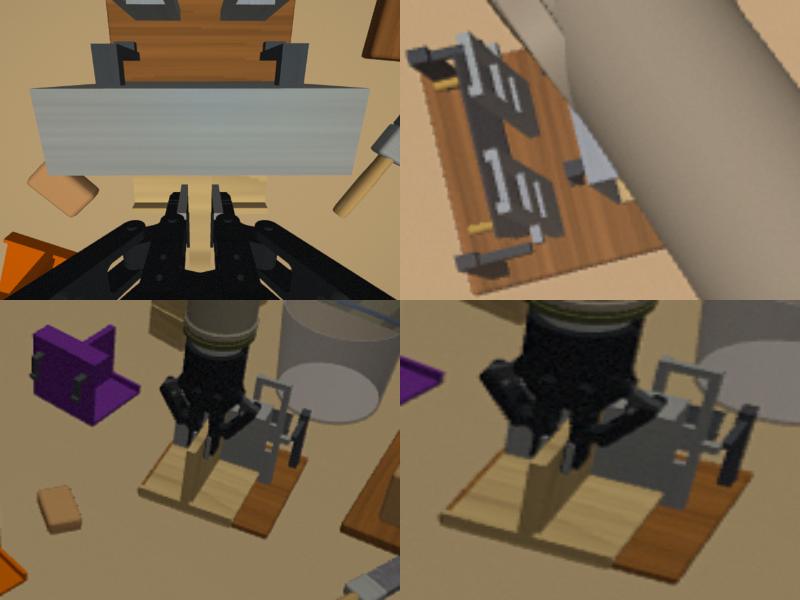

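The wrist view shows the claws pointing at the stand, with the lower parts of both uprights visible at the top edge. I'll overlay the predicted slots and claws on it to check alignment.

```bash
python3 - <<'E'
from h import *
import pickle
W=pickle.load(open('wrist2.pkl','rb'))
im=W['img'].copy()
def R(d):
    t=np.radians(d);return np.array([[np.cos(t),-np.sin(t)],[np.sin(t),np.cos(t)]])
def pts(O,yaw,z0,P): return np.array([np.r_[O+R(yaw)@np.array(p[:2],float),z0+p[2]]/1000 for p in P])
st=(np.array([489.8,315.3]),103.47,0)
print('cam',ray(W,320,240)[0])
big=cv2.resize(im[0:300],(800,375),interpolation=cv2.INTER_CUBIC)
def draw(P,col):
    for u,v in proj(W,P)*1.25: cv2.drawMarker(big,(int(round(u)),int(round(v))),col,cv2.MARKER_CROSS,10,1)
A=[(0,s*45+e,120) for s in(1,-1) for e in(16,-16)]; print('slot bottoms',proj(W,pts(*st,A)).round(1).tolist())
draw(pts(*st,A),(255,0,0))
B=[(0,s*45+e,12) for s in(1,-1) for e in(16,-16)]; print('z12',proj(W,pts(*st,B)).round(1).tolist()); draw(pts(*st,B),(0,255,0))
yaw=103.4; O=np.array([521.6,180.9])-R(yaw)@np.array([-77,0])
C=[(19,s*45+e,93) for s in(1,-1) for e in(6,-6)]+[(-36,65,120),(-36,-65,120),(0,65,120),(0,-65,120)]
print('claws,flange',proj(W,pts(O,yaw,80,C)).round(1).tolist()); draw(pts(O,yaw,80,C),(255,0,255))
cv2.imwrite('pics/o2.png',big[:,:,::-1])
E
```

```text
cam [0.50328396 0.25877897 0.29022791]
slot bottoms [[161.9, -38.4], [244.6, -38.4], [394.4, -38.5], [477.1, -38.5]]
z12 [[227.6, 27.4], [275.8, 27.4], [363.2, 27.4], [411.4, 27.4]]
claws,flange [[140.8, 60.7], [182.7, 60.7], [454.7, 61.0], [496.5, 61.0], [72.1, 274.9], [564.7, 275.3], [40.1, 132.8], [596.6, 133.3]]
```

View pics/o2.png

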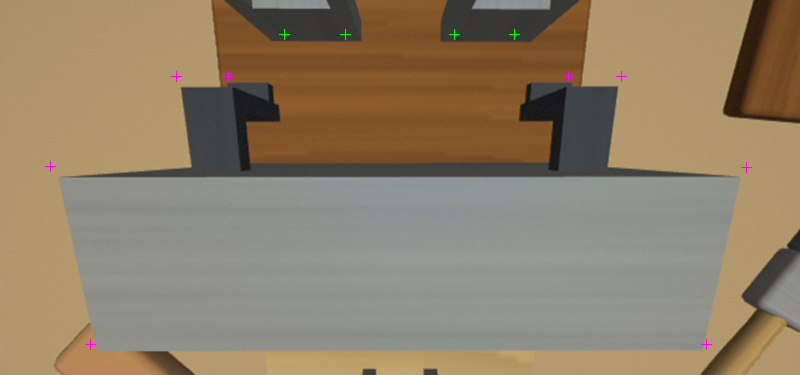

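Lateral midpoints: claws at 399–400, uprights at 401, so they're within 1 mm, and yaw is parallel. The shelf's rear sags about 2–4 mm in the grip. I'll raise it 4 mm and advance to contact.

```bash
python3 -m handwheel '[[0,0,-4,0,0,0],[4,0,0,0,0,0],[7,0,0,0,0,0],[7,0,0,0,0,0],[7,0,0,0,0,0],[7,0,0,0,0,0],[7,0,0,0,0,0],[6,0,0,0,0,0],[4,0,0,0,0,0],[3,0,0,0,0,0],[0,0,0,0,0,0],[0,0,0,0,0,0]]' && python3 - <<'E'
from h import *
W=cap('wrist');S=cap('scene');print(arm.get_state()['wrist_force'])
w=cv2.resize(W['img'][:300],(800,375));s=cv2.resize(S['img'][135:225,400:600],(500,225))
o=np.zeros((600,800,3),np.uint8);o[:375]=w;o[375:,:500]=s
cv2.imwrite('pics/m3.png',o[:,:,::-1])
E
```

```text
t: 9.6
tool_pos: [0.5099, 0.2316, 0.1693]
orientation: [-180.0, 0.0, 103.5]
wrist_force: [-0.2, 0.0, -4.0]
width: 0.0114
[ 0.49272772  0.32036429 -3.86368536]
```

View pics/m3.png

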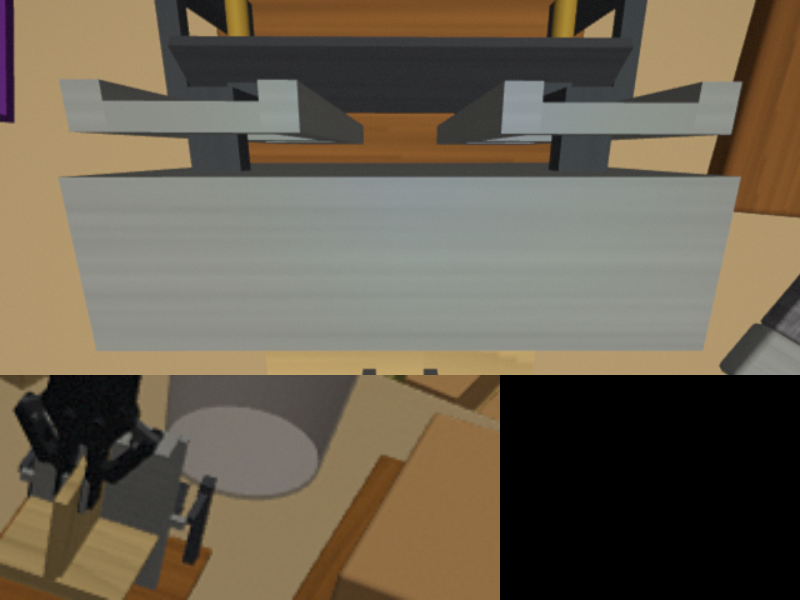

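The claws are in the slots and centred (uprights mid at column 401), with about 9 mm left to the plate. I'll creep forward until contact.

```bash
python3 -m handwheel '[[3,0,0,0,0,0],[2,0,0,0,0,0],[1.5,0,0,0,0,0],[0,0,0,0,0,0],[0,0,0,0,0,0]]' && python3 -m handwheel '[[1,0,0,0,0,0],[0,0,0,0,0,0],[0,0,0,0,0,0]]'&& python3 -m handwheel '[[1,0,0,0,0,0],[0,0,0,0,0,0],[0,0,0,0,0,0]]'
```

```text
t: 10.2
tool_pos: [0.5082, 0.2382, 0.1694]
orientation: [180.0, -0.0, 103.5]
wrist_force: [1.1, -0.3, -3.9]
width: 0.0112
t: 10.5
tool_pos: [0.508, 0.2391, 0.1694]
orientation: [180.0, -0.0, 103.5]
wrist_force: [0.2, -0.0, -3.8]
width: 0.0112
t: 10.8
tool_pos: [0.5079, 0.2395, 0.1692]
orientation: [-180.0, 0.0, 103.4]
wrist_force: [-0.6, -4.1, -4.2]
width: 0.011
```

Contact at about 4 N. I back off 1 mm and lower until the teeth meet the catch.

```bash
python3 -m handwheel '[[-1.5,0,0,0,0,0],[0,0,3,0,0,0],[0,0,3,0,0,0],[0,0,3,0,0,0],[0,0,3,0,0,0],[0,0,0,0,0,0],[0,0,0,0,0,0]]' && python3 -m handwheel '[[0,0,2,0,0,0],[0,0,0,0,0,0],[0,0,0,0,0,0]]'&& python3 -m handwheel '[[0,0,2,0,0,0],[0,0,0,0,0,0],[0,0,0,0,0,0]]'
```

```text
t: 11.5
tool_pos: [0.5081, 0.2387, 0.1572]
orientation: [-180.0, -0.0, 103.5]
wrist_force: [-0.1, 0.4, -3.8]
width: 0.0113
t: 11.8
tool_pos: [0.5082, 0.2386, 0.1553]
orientation: [180.0, -0.0, 103.5]
wrist_force: [0.6, -0.8, -4.5]
width: 0.0114
t: 12.1
tool_pos: [0.5081, 0.2386, 0.1533]
orientation: [-180.0, -0.0, 103.5]
wrist_force: [-0.0, 0.3, -4.5]
width: 0.0115
```

```bash
for i in 1 2 3; do python3 -m handwheel '[[0,0,2,0,0,0],[0,0,0,0,0,0],[0,0,0,0,0,0]]' | grep -v width; done
```

```text
t: 12.4
tool_pos: [0.5081, 0.2386, 0.1513]
orientation: [-180.0, -0.0, 103.5]
wrist_force: [-0.2, 0.5, -3.8]
t: 12.7
tool_pos: [0.5084, 0.2384, 0.1495]
orientation: [180.0, 0.0, 103.5]
wrist_force: [0.3, -0.9, -2.7]
t: 13.0
tool_pos: [0.5083, 0.2385, 0.1474]
orientation: [180.0, -0.0, 103.5]
wrist_force: [1.7, -1.2, -1.6]
```

The teeth are meeting the catch. I'll lower a touch more, let go, rise and look.

```bash
python3 -m handwheel '[[0,0,1.5,0,0,0],[0,0,0,0,0,0],[0,0,0,0,0,0]]' && python3 -m handwheel '[[0,0,0,0,0,0],[0,0,0,0,0,0],[0,0,0,0,0,0],[0,0,0,0,0,0],[0,0,0,0,0,0],[0,0,0,0,0,0],[0,0,0,0,0,0]]' 0.3 && python3 -m handwheel '[[0,0,-6,0,0,0],[0,0,-12,0,0,0],[0,0,-15,0,0,0],[0,0,-15,0,0,0],[0,0,-15,0,0,0],[0,0,-15,0,0,0],[0,0,-12,0,0,0],[0,0,0,0,0,0],[0,0,0,0,0,0]]' && python3 - <<'E'
from h import *
W=cap('wrist');S=cap('scene')
w=cv2.resize(W['img'],(480,360));s=cv2.resize(S['img'][125:265,370:520],(320,300))
o=np.zeros((360,800,3),np.uint8);o[:,:480]=w;o[:300,480:]=s
cv2.imwrite('pics/m4.png',o[:,:,::-1])
import pickle;pickle.dump((W,S),open('m4.pkl','wb'))
E
```

```text
t: 13.3
tool_pos: [0.5082, 0.2386, 0.1458]
orientation: [180.0, -0.0, 103.5]
wrist_force: [0.1, -1.1, -1.6]
width: 0.0115
t: 14.0
tool_pos: [0.5081, 0.2386, 0.1459]
orientation: [180.0, -0.0, 103.5]
wrist_force: [-0.7, 0.2, 0.5]
width: 0.055
t: 14.9
tool_pos: [0.5081, 0.2386, 0.2358]
orientation: [180.0, 0.0, 103.5]
wrist_force: [-0.9, -0.3, -0.8]
width: 0.0553
```

View pics/m4.png

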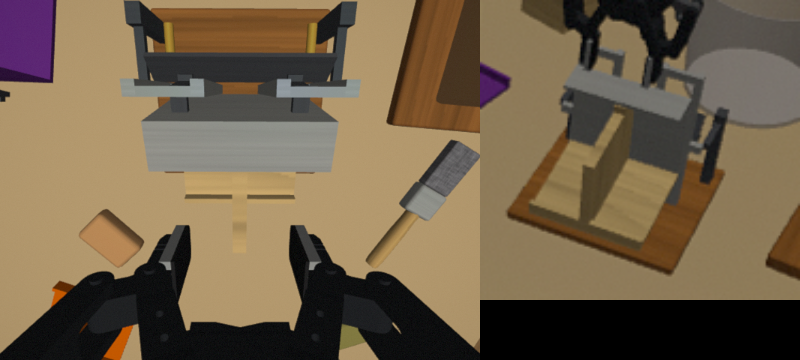

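The shelf hangs hooked and leaning forward, with the flange at wrist-view (145–335, 121–171) in front of both uprights. I shut the fingers, move 52 mm forward to 25 mm in front of the uprights, and go down to just above the flange.

```bash
python3 -m handwheel '[[0,0,0,0,0,0],[8,0,0,0,0,0],[10,0,0,0,0,0],[10,0,0,0,0,0],[10,0,0,0,0,0],[9,0,0,0,0,0],[5,0,0,0,0,0],[0,0,0,0,0,0],[0,0,10,0,0,0],[0,0,10,0,0,0],[0,0,8,0,0,0],[0,0,5,0,0,0],[0,0,0,0,0,0]]' -1 60 && python3 -m handwheel '[[0,0,3,0,0,0],[0,0,2,0,0,0],[0,0,0,0,0,0]]'
python3 - <<'E'
from h import *
W=cap('wrist');S=cap('scene')
w=cv2.resize(W['img'],(480,360));s=cv2.resize(S['img'][125:265,370:520],(320,300))
o=np.zeros((360,800,3),np.uint8);o[:,:480]=w;o[:300,480:]=s
cv2.imwrite('pics/m5.png',o[:,:,::-1])
E
```

```text
t: 16.3
tool_pos: [0.4957, 0.2886, 0.2017]
orientation: [-179.9, 0.0, 103.5]
wrist_force: [0.2, -0.1, -0.0]
width: -0.0001
t: 16.6
tool_pos: [0.496, 0.2892, 0.1978]
orientation: [180.0, -0.0, 103.5]
wrist_force: [0.3, -0.0, -0.6]
width: 0.0001
```

View pics/m5.png

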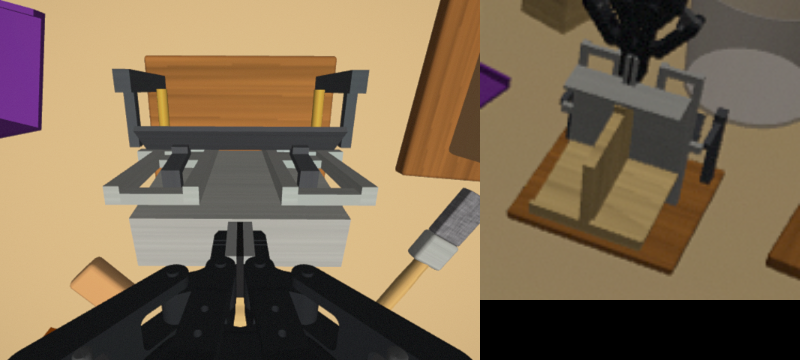

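The fingertips (238,222) are centred over the flange, with their middle roughly 14 mm in front of the plate edge. I press down in steps.

```bash
for i in 1 2 3 4; do python3 -m handwheel '[[0,0,2,0,0,0],[0,0,2,0,0,0],[0,0,0,0,0,0]]' | egrep 't:|pos|force'; done
```

```text
t: 17.0
tool_pos: [0.4959, 0.289, 0.1935]
wrist_force: [-0.8, 0.5, -0.4]
t: 17.3
tool_pos: [0.4963, 0.2897, 0.1904]
wrist_force: [0.8, 0.8, 3.6]
t: 17.6
tool_pos: [0.4965, 0.2903, 0.1871]
wrist_force: [-0.8, 2.3, 6.9]
t: 17.9
tool_pos: [0.4966, 0.291, 0.1838]
wrist_force: [-1.2, 2.3, 9.6]
```

```bash
for i in 1 2 3 4 5; do python3 -m handwheel '[[0,0,1.5,0,0,0],[0,0,1.5,0,0,0],[0,0,0,0,0,0]]' | egrep 't:|pos|force'; done
```

```text
t: 18.2
tool_pos: [0.4967, 0.2915, 0.1809]
wrist_force: [-0.8, 2.8, 10.3]
t: 18.5
tool_pos: [0.4965, 0.292, 0.1779]
wrist_force: [-0.5, 4.7, 10.2]
t: 18.8
tool_pos: [0.4964, 0.2924, 0.1751]
wrist_force: [-0.8, 5.5, 10.1]
t: 19.1
tool_pos: [0.496, 0.2902, 0.1704]
wrist_force: [-0.0, 2.5, 4.2]
t: 19.4
tool_pos: [0.4962, 0.2903, 0.17]
wrist_force: [-7.8, -4.2, 24.7]
```

The force dropped (snap), then rose to 25 N at a hard stop (tips z 153). I retreat and check.

```bash
python3 -m handwheel '[[0,0,-6,0,0,0],[0,0,-12,0,0,0],[0,0,-15,0,0,0],[0,0,-15,0,0,0],[0,0,-15,0,0,0],[-10,0,-15,0,0,0],[-20,0,-12,0,0,0],[-20,0,-10,0,0,0],[-10,0,0,0,0,0],[0,0,0,0,0,0],[0,0,0,0,0,0]]'
python3 - <<'E'
from h import *
import pickle
W=cap('wrist');S=cap('scene')
pickle.dump((W,S),open('m6.pkl','wb'))
w=cv2.resize(W['img'],(480,360));s=cv2.resize(S['img'][125:265,370:520],(320,300))
o=np.zeros((360,800,3),np.uint8);o[:,:480]=w;o[:300,480:]=s
cv2.imwrite('pics/m6.png',o[:,:,::-1])
# predicted home flange corners
t=np.radians(103.47);R=np.array([[np.cos(t),-np.sin(t)],[np.sin(t),np.cos(t)]])
for z in (155,158,175):
    P=[np.r_[np.array([490,314.3])+R@np.array(p,float),z]/1000 for p in[(-36,65),(-36,-65),(0,-65),(0,65)]]
    print(z,'wrist(x.75)',(proj(W,P)*.75).round(1).tolist(),'scene crop',((proj(S,P)-[370,125])*[320/150,300/140]+[480,0]).round(0).tolist())
E
```

```text
t: 20.5
tool_pos: [0.5096, 0.231, 0.2664]
orientation: [-180.0, -0.0, 103.5]
wrist_force: [0.6, -0.3, 0.1]
width: 0.0
155 wrist(x.75) [[162.5, 127.6], [316.8, 127.7], [320.7, 82.4], [158.7, 82.3]] scene crop [[567.0, 87.0], [682.0, 122.0], [692.0, 104.0], [580.0, 70.0]]
158 wrist(x.75) [[161.6, 128.1], [317.7, 128.2], [321.7, 82.3], [157.7, 82.2]] scene crop [[568.0, 85.0], [682.0, 120.0], [693.0, 101.0], [580.0, 67.0]]
175 wrist(x.75) [[155.8, 130.9], [323.6, 131.1], [328.2, 81.7], [151.2, 81.6]] scene crop [[569.0, 72.0], [685.0, 107.0], [696.0, 89.0], [582.0, 55.0]]
```

View pics/m6.png

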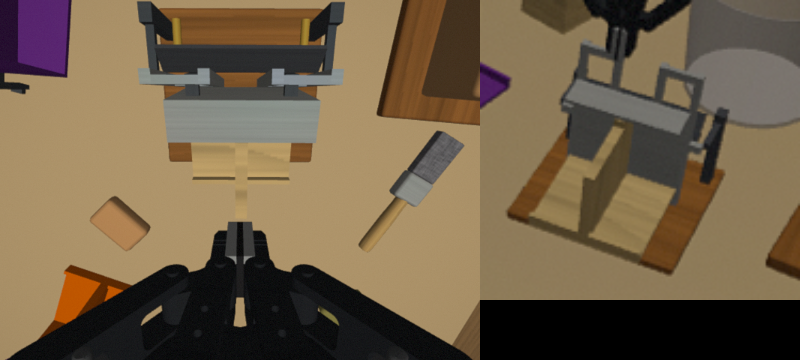

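Wrist view: flange (163–320, 100–142), level. Scene view: clearly lower than when it was hung. I'll triangulate the flange's front corners to verify the height on both sides.

```bash
python3 - <<'E'
from h import *
import pickle
W,S=pickle.load(open('m6.pkl','rb'))
s=cv2.resize(S['img'][150:210,400:480],(800,600)[:2],interpolation=cv2.INTER_CUBIC)[:400]
w=cv2.resize(W['img'][120:200,200:440],(720,240))
s=cv2.resize(s,(680,340))
o=np.zeros((600,800,3),np.uint8);o[:340,:680]=s;o[345:585,:720]=w
cv2.imwrite('pics/m7.png',o[:,:,::-1])
E
```

```text
(no output)
```

View pics/m7.png

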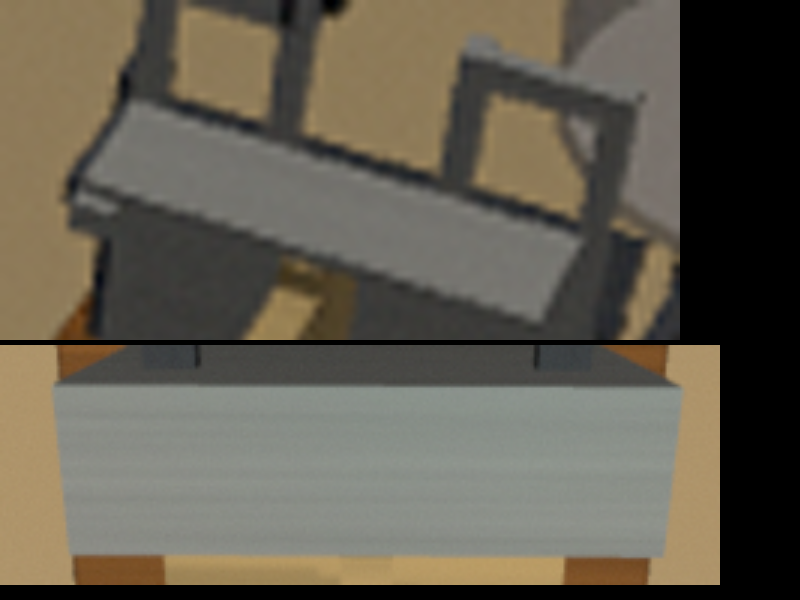

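```bash
python3 - <<'E'
from h import *
import pickle
W,S=pickle.load(open('m6.pkl','rb'))
t=np.radians(103.47);R=np.array([[np.cos(t),-np.sin(t)],[np.sin(t),np.cos(t)]])
for n,s,w in[('FL',(80,182),(72,556)),('FR',(545,320),(664,556)),('RL',(133,100),(55,385)),('RR',(582,240),(680,386))]:
    P,e=tri(S,(400+s[0]/8.5,150+s[1]/8.5),W,(200+w[0]/3,120+(w[1]-345)/3))
    P*=1000; print(n,'stand xy',(R.T@(P[:2]-[490,314.3])).round(1),'z',P[2].round(1),'gap mm',(e*1e3).round(1))
E
```

```text
FL stand xy [-50.   62.7] z 148.3 gap mm 0.9
FR stand xy [-49.4 -68.3] z 149.2 gap mm 2.6
RL stand xy [-13.7  62.3] z 152.6 gap mm 0.8
RR stand xy [-13.7 -67.2] z 151.0 gap mm 0.8
```

```bash
python3 -c "
from cell import arm
s=arm.get_state();print(s['t'],s['wrist_force']);print(arm.hand_in())"
```

```text
20.6 [-1.02057403  1.06725736  0.28847483]
the job is handed in; nothing more can be done
None
```

The two-clawed shelf is hung on the stand and pressed home, and I handed the job in at 20.6 s of the 45 s allowed. No verdict was reported.

- **Hanging:** I gripped the shelf by its divider, put both claws through the slots and lowered it onto the catch. Then I let go and pressed the flange down with the fingers shut.
- **Pressing:** Resistance reached about 10 N, then dropped to 4 N as the catch snapped. It rose to 25 N at the hard stop, where the fingertips were at about 153 mm.
- **Last check:** Measured from two camera views, the flange is at 151–153 mm at the plate, against 155 mm nominal. It is level from side to side within about 2 mm, with a forward droop of a few degrees. The 2–4 mm below nominal is about what the camera calibration and my pixel readings allow. I did not see the catch itself over the nubs, so the lock rests on the force drop and the height.
- **Robot and other items:** The arm is clear of everything. I did not go near the plain shelf or the orange and purple look-alikes, though I took no final picture of them.

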